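# Clear the milk jug and bring the frother to it

### The job

Get ready to froth milk: first take the wooden stirrer out of the steel milk jug and stand it, paddle end down, in the narrow white utensil pot, and let it go. Then draw the milk frother straight up out of its stand, tip it to a slant of about 45 degrees with the whisk end low, and finish while still holding it like that, raised and still, with its whisk a few centimetres over the middle of the jug's mouth and touching nothing but the gripper. Keep the jug and pot standing about where they are, and do not disturb the mug, sugar jar and kitchen timer.

Things in the scene. Friction and masses are not known exactly. Their poses are not given: they have to be found in the camera images.
- stirrer: Loose wooden stirrer, 35 g, straight, 200 long. Origin: middle of its lower (paddle) end; z runs up the stick. Round handle 12 dia, z 45 to 200; flat paddle 8 (x) by 20 (y), z 0 to 55. Starts leaning in the jug about 26 degrees from vertical: lower end on the jug floor at the jug-handle side, resting on the opposite rim, about 80 mm sticking out.
- stirrer_top (a point): Middle of the stirrer's upper end, 200 mm along the stick from its origin.
- jug: Loose round steel milk jug, 450 g, open at the top, 110 high, 76 outer diameter, wall 4, inner floor at 5. Origin: centre of its underside, z up; its loop handle points to its own -x and reaches 73 from the axis. The stirrer leans towards its +x.
- jug_mouth (a point): Centre of the jug's mouth, level with the rim, 110 above the counter.
- pot: Loose narrow white ceramic utensil pot, 700 g, 115 high: upright tube of 54 outer and 46 inner diameter, inner floor at 6, on a foot disc 84 across and 6 thick. Origin: centre of its underside, z up. Starts empty.
- pot_mouth (a point): Centre of the pot's mouth, level with its rim, 115 above the counter.
- stand: Frother stand, fixed to the counter: upright aluminium sleeve 100 high, 40 outer and 32 inner diameter, on a grey foot disc 90 across. Origin: centre of its underside.
- frother: Loose rigid milk frother, ~110 g, upright in the stand. Origin: underside centre of its grey collar (40 dia, 6 thick), which rests on the sleeve rim 100 above the counter; z up the handle. Above: round teal handle, 29 dia, z 6 to 95 (last 7 tapered). Below: plug 26 dia, 15 long, loose in the sleeve; 5 mm steel shaft; whisk ring 22 dia, lowest at z -90. Raise 95 straight up to clear the sleeve.
- frother_whisk (a point): Centre of the frother's whisk ring, 88 below its origin on its axis.
- mug: Bystander: loose blue mug, 80 diameter, 90 high, origin under its centre.
- sugar_jar: Bystander: loose white jar with wooden cap, 72 diameter, 100 high, origin under its centre.
- timer: Bystander: loose round yellow kitchen timer, 64 diameter, 43 high, origin under its centre.
There are look-alikes about, which are no part of the job. Leave any orange look-alike of the stand alone. Leave any purple look-alike of the pot alone.

How it is judged (in metres and radians):
On the way, in this order (a step that is already met when the one before it is completed fails the run):
1. the stirrer stands paddle down in the pot and has been let go (horizontal distance between stirrer_top and pot below 0.06 m and z of stirrer in the frame of pot below 0.02 m and horizontal distance between stirrer and pot below 0.024 m and angle between stirrer's own z axis and vertical below 0.4 rad and contact force between the fingers and stirrer below 0.05 N and linear speed of stirrer below 0.05 m/s), for 0.2 s.
2. the frother is held clear above its stand (z of frother_whisk in the frame of stand above 0.103 m and contact force between the fingers and frother above 0.5 N), for 0.1 s.
At the end, for the whole second after the job is handed in: Stirrer in the pot, paddle down within 20 mm of its underside, leaning under 23 degrees, released, still; jug and pot upright; frother gripped, still, slanting 30 to 60 degrees, whisk low, within 30 mm of the jug mouth's axis and 8 to 90 mm above it, touching only the gripper (horizontal distance between stirrer_top and pot below 0.06 m and z of stirrer in the frame of pot below 0.02 m and horizontal distance between stirrer and pot below 0.024 m and angle between stirrer's own z axis and vertical below 0.4 rad and contact force between the fingers and frother above 0.5 N and angle between frother's own z axis and vertical between 0.52 and 1.05 rad and horizontal distance between frother_whisk and jug_mouth below 0.03 m and z of frother_whisk in the frame of jug_mouth between 0.008 and 0.09 m and linear speed of each of frother, stirrer below 0.03 m/s and angular speed of frother below 0.2 rad/s and angle between each of jug, pot's own z axis and vertical below 0.1 rad and contact force between the fingers and stirrer below 0.05 N and contact force between frother and jug below 0.1 N and contact force between frother and stand below 0.1 N and contact force between frother and pot below 0.1 N and contact force between frother and stirrer below 0.1 N and contact force between frother and mug below 0.1 N and contact force between frother and sugar_jar below 0.1 N and contact force between frother and timer below 0.1 N); the arm keeps its last pose, push and grip.
It fails at once if the jug or pot is knocked over or shoved more than 60 mm (angle between any of jug, pot's own z axis and vertical above 0.35 rad or distance of any of jug, pot from where it was at the start of the episode above 0.06 m).
It fails at once if a bystander is knocked over or shoved more than 30 mm (angle between any of mug, sugar_jar, timer's own z axis and vertical above 0.35 rad or distance of any of mug, sugar_jar, timer from where it was at the start of the episode above 0.03 m).
It also fails if it takes over 64 s, if anything falls off the work surface, if the arm or the gripper's body presses on something with over 40 N, if the wrist force passes 120 N, or if a joint passes its speed limit or range.

### The arm

A 6-joint arm with a two-finger parallel gripper is mounted at the origin on the work surface. World frame = base frame: x ahead of the robot, y to its left, z up, the work surface at z = 0. Lengths are in mm, angles in rad, forces in N, time in s.
With the tool pointing down it reaches from about 275 to 1000 mm from the base axis. Payload 8.4 kg.
Tool frame: the origin (TCP) lies at the very end of the fingers, on their centre line; the grasp point (between the pads) lies 19 mm behind it; z points along the fingers, y is the direction in which the jaws open and shut (so a half turn about z gives the same grasp; the last joint's range is limited). The gripper opens to 85 mm and grips with 20 to 120 N. Pads are 22 mm wide; open, the fingers measure 114 mm over their backs; the gripper's body (76 mm by 85 mm) begins 54 mm behind the grasp point. The pads swing forward as they close: fully open they stand 13 mm farther back than shut.
Start: joints at [-1.314, 0.353, 1.633, -0, 1.155, -0.002], TCP at [159.949, -604.189, 231.281] pointing down, gripper open.
Joint ranges: [-2.63, 2.63], [-0.92, 2.1], [0.06, 2.66], [-1.3, 4.44], [0, 2.69], [-3.02, 3.02]. Speed limits (rad/s): [2.22, 2.22, 2.79, 3.14, 3.14, 3.14].

### API

Orientations are given as [roll, pitch, yaw] about the fixed x, y, z axes, in that order (R = Rz(yaw) Ry(pitch) Rx(roll)).
In Python, from rig import r gives the robot as it stands.
- The arm moves only by the tool jog_arm, never from a script. Its argument "increments" is text: rows parted by semicolons, each of 7 numbers parted by spaces: the shift along the tool's x, y, z in cm, then the turn, a rotation vector about the tool's x, y, z in rad, then the opening, from -1 (shut) to 1 (fully open). A call has exactly 8 rows; each row shifts and turns the commanded pose from where the row before left it, along the tool's axes as they then stand; what a row does not reach is not made up. A row lasts 1/10 s, in which the tool goes at most 50 mm and 8.59 degrees, less where a joint would pass 70% of its speed; a pose out of reach is approached as far as the arm can. A call with a gripper value outside its range is refused whole. The fingers move at their own pace and stop on an object; "squeeze" is the grip in N (left out, the last holds). Time passes only in rows, so rows that do not move let the fingers close, or fill a call up. It gives the time, the measured TCP pose, the force and the opening at its end, in the units of the state.
- r.sense(): the state, without advancing time (a new reading comes with each control period).
- r.grab_frame(name): name is "side" or "top" or "wrist"; returns the picture (420x560x3 uint8, red, green, blue); there is no depth.
- r.camera_info(name): a dict with "K" (3x3 intrinsics, pixels), "dist_coeffs" ([k1, k2, p1, p2, k3] as OpenCV has them; the pictures are not rectified), "rvec" (rotation vector, rad) and "tvec" (3), from world to camera coordinates, as OpenCV has them. Camera axes: x right, y down, z forward; pixel columns grow to the right and rows downward; lengths in mm; the calibration is good to about 2 mm. A picture is of the moment at which its call begins: read the wrist's pose just before it. camera_info takes no time and is no camera call; for the wrist camera it gives the pose at the moment of the call.
- r.sign_off(): hands the job in, once; it reports no verdict.
The state is a dict: "clock": time; "qpos": joint angles; "qvel": joint speeds; "joint_efforts": joint torques, N m; "eef_pos": TCP position; "tcp_rot": TCP orientation; "contact_force": force on the tool from outside, world axes, zero at the start; "wrist_torque": the same for the moment, N m; "opening": opening from 0.0 (shut) to 1.0 (fully open).
Only numpy, scipy, OpenCV 4.12 (cv2) and the standard library are available. Lean on these libraries where they do the work, as an engineer would, in place of code of your own. Each camera call takes 0.05 s, during which the arm holds its last target.

## Working session

There is one attempt and no reset: what is moved stays moved. The work goes in short steps, Python scripts to look and compute and a tool call to move; the robot and the scene stay as the last step left them, time stands still between calls to the robot, and variables do not carry over. Pictures are saved under pics/ and viewed, and the job is handed in when it is done.

Besides the shell and the picture viewer there is one more tool, called after "Emit:" as name(argument=value, ...) on one line, values as JSON. jog_arm: Moves the arm, as the interface text tells. Its arguments: {"type":"object","properties":{"increments":{"type":"string"},"squeeze":{"type":"number"}},"required":["increments"]}

```bash
ls; mkdir -p pics; python3 - <<'E'
from rig import r
import cv2
s=r.sense();print(s)
for n in ["side","top"]:
    im=r.grab_frame(n);cv2.imwrite(f"pics/{n}0.png",im[:,:,::-1])
    print(n,r.camera_info(n))
E
```

```text
pics
{'clock': 0.0, 'qpos': array([-1.31442383e+00,  3.53652108e-01,  1.63415398e+00, -5.87700162e-06,
        1.15516850e+00, -2.41242738e-03]), 'qvel': array([-3.80830344e-04, -4.88349843e-04, -1.48494940e-04, -2.13637114e-05,
        7.85671051e-06, -1.82456550e-04]), 'joint_efforts': array([ 4.12846930e-03, -6.05237317e+01, -3.42062831e+01,  4.48622186e-04,
        9.34349344e-03, -4.76021057e-06]), 'eef_pos': array([ 159.8109654 , -603.72910287,  230.5507064 ]), 'tcp_rot': array([-3.14021071e+00,  2.03954422e-06,  2.58787307e-01]), 'contact_force': array([-0.29446983, -0.00072682, -0.72631381]), 'wrist_torque': array([-0.01889757,  0.04859008, -0.00802907]), 'opening': 0.9993048736338479}
side {'K': array([[420.38621839,   0.        , 275.34525277],
       [  0.        , 420.38621839, 202.9973285 ],
       [  0.        ,   0.        ,   1.        ]]), 'dist_coeffs': array([-0.08025659,  0.        ,  0.        ,  0.        ,  0.        ]), 'rvec': array([ 0.42492595, -2.70640145,  1.26280848]), 'tvec': array([ 494.31750096,  227.10979412, 1083.44698979])}
top {'K': array([[393.59402063,   0.        , 284.90046737],
       [  0.        , 393.59402063, 206.20738773],
       [  0.        ,   0.        ,   1.        ]]), 'dist_coeffs': array([0.00480624, 0.        , 0.        , 0.        , 0.        ]), 'rvec': array([ 2.17881498, -2.15370908,  0.10988889]), 'tvec': array([ -21.71653901,  548.4983285 , 1012.40949802])}
```

View pics/side0.png

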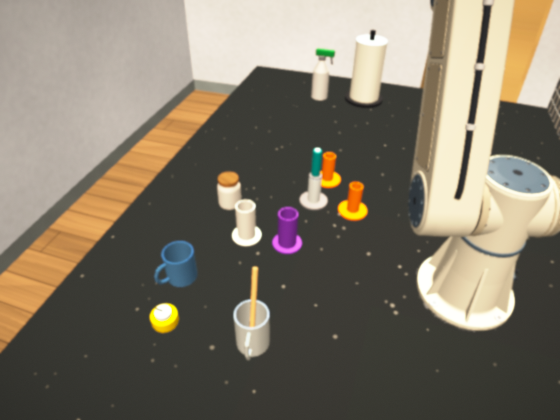

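View pics/top0.png

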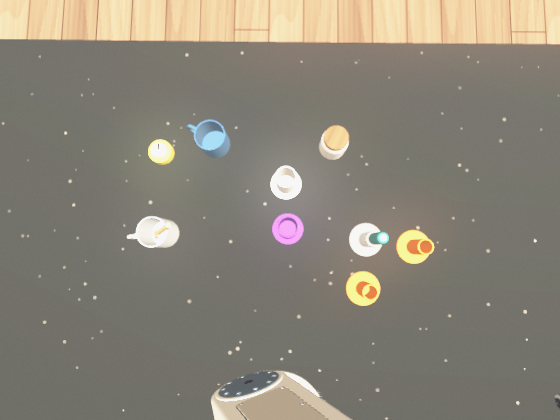

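The side view shows the jug with stirrer at (252,325), white pot (246,222), purple look-alike (287,230), frother in stand (315,180), and orange look-alikes (329,170) and (353,200). The top view shows the jug at (157,233), white pot (286,182), purple (288,229), stand (367,240), orange (415,247) and (364,289), mug (212,140), timer (161,152) and sugar jar (334,143). I'll enlarge crops next.

```bash
python3 - <<'E'
import cv2,numpy as np
t=cv2.imread("pics/top0.png");s=cv2.imread("pics/side0.png")
def c(im,x,y,w,h,k,n): cv2.imwrite("pics/"+n,cv2.resize(im[y:y+h,x:x+w],None,fx=k,fy=k,interpolation=cv2.INTER_CUBIC))
c(t,120,205,70,55,8,"a1.png");c(t,260,160,60,50,8,"a2.png");c(t,340,215,60,50,8,"a3.png")
c(s,225,255,60,105,5,"b1.png");c(s,225,140,110,110,6,"b2.png")
a=[cv2.imread(f"pics/a{i}.png") for i in(1,2,3)]
E
```

```text
(no output)
```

View pics/a1.png

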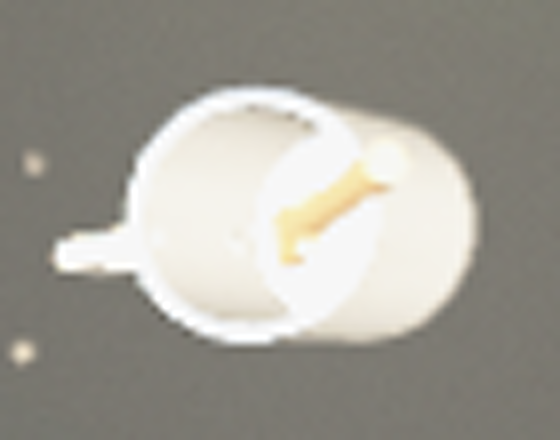

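View pics/a2.png

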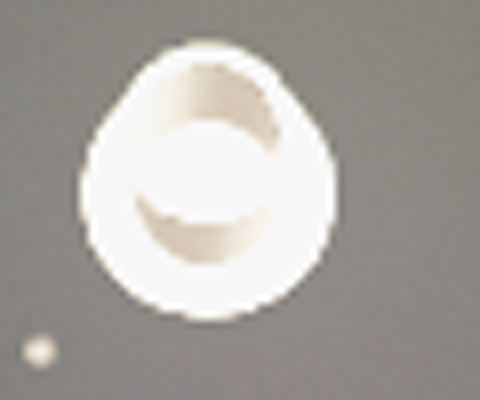

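View pics/a3.png

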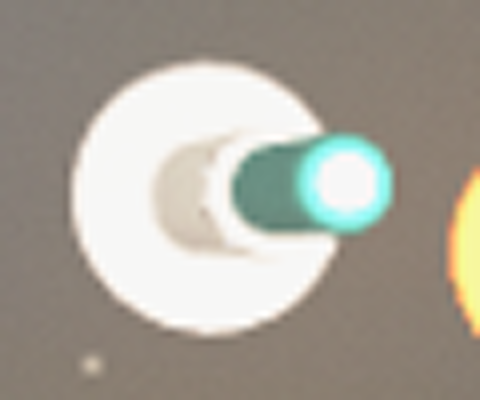

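View pics/b1.png

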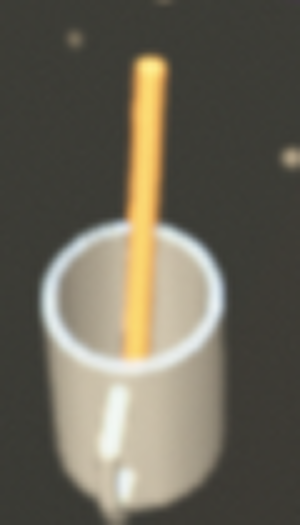

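View pics/b2.png

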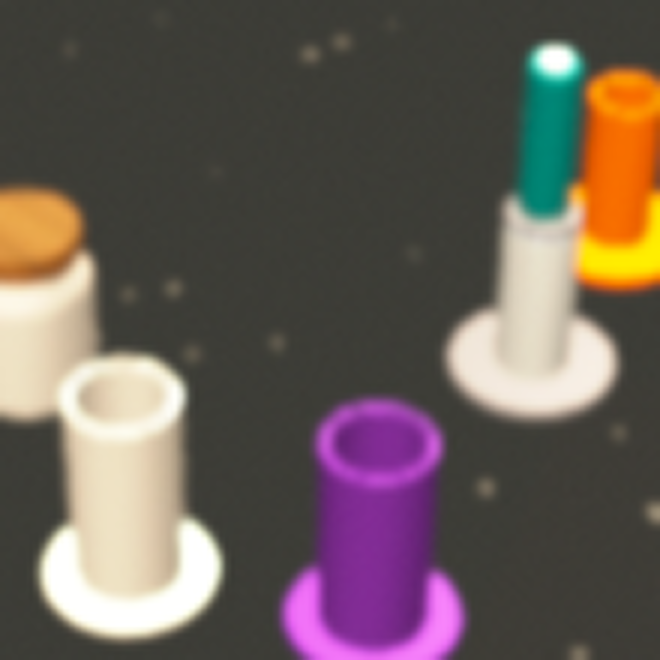

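```bash
cat > h.py <<'E'
import cv2,numpy as np
from rig import r
from scipy.spatial.transform import Rotation as Ro
def ray(n,px,ci=None):
    c=ci or r.camera_info(n)
    u=cv2.undistortPoints(np.array([[px]],float),c["K"],c["dist_coeffs"])[0,0]
    R=cv2.Rodrigues(c["rvec"])[0];o=-R.T@c["tvec"];d=R.T@np.array([u[0],u[1],1]);return o,d/np.linalg.norm(d)
def atz(n,px,z,ci=None):
    o,d=ray(n,px,ci);return o+d*(z-o[2])/d[2]
def tri(obs):
    A=np.zeros((3,3));b=np.zeros(3)
    rs=[ray(*o) for o in obs]
    for o,d in rs:
        P=np.eye(3)-np.outer(d,d);A+=P;b+=P@o
    x=np.linalg.solve(A,b);return x,[np.linalg.norm((np.eye(3)-np.outer(d,d))@(x-o)) for o,d in rs]
def proj(n,p,ci=None):
    c=ci or r.camera_info(n);return cv2.projectPoints(np.array(p,float).reshape(-1,1,3),c["rvec"],c["tvec"],c["K"],c["dist_coeffs"])[0][:,0]
def pose():
    s=r.sense();return s["eef_pos"],Ro.from_euler("xyz",s["tcp_rot"]).as_matrix()
E
python3 - <<'E'
from h import *
np.set_printoptions(precision=1,suppress=True)
h=.5
for nm,t,s,z in [("jugmouth",(151,231.9),(251.4,314.4),110),("sttop",(168.3,225),(255,267.6),None),("potmouth",(286,175),(245.5,206),115),("potfoot",(286,183.75),(246.8,234.2),6),("frtop",(383.1,238),(317.7,150),195),("standfoot",(365.9,239.75),(313.5,200.3),6)]:
    t=np.array(t)-h;s=np.array(s)-h
    print(nm,*tri([("top",t),("side",s)]), atz("top",t,z)[:2] if z else"",atz("side",s,z)[:2] if z else"")
for z in(40,80):print("handle",atz("top",(127.2,236.4),z))
for n,p,z in [("mug",(211,132),90),("timer",(161,150),43),("sugar",(336,138),100),("purple",(288,229),6),("or1",(414,247),6),("or2",(363,288),6)]:print(n,atz("top",p,z))
E
```

```text
jugmouth [475.5 309.5 109.1] [np.float64(0.3260595133469984), np.float64(0.32605951334706396)] [475.1 309.1] [475.5 310.1]
sttop [488.3 245.1 186. ] [np.float64(0.19394315752925814), np.float64(0.1939431575292114)]  
potmouth [615.5 -16.8 114.3] [np.float64(2.3076771098474125), np.float64(2.307677109847185)] [617.6 -16.2] [612.8 -16.1]
potfoot [613.7 -16.2   6.1] [np.float64(0.16805787111924214), np.float64(0.16805787111929654)] [613.9 -16.2] [613.6 -16.3]
frtop [ 464.6 -231.4  196.1] [np.float64(0.11141604100913977), np.float64(0.11141604100903903)] [ 464.5 -231.7] [ 465. -233.]
standfoot [ 465.  -232.3    3.4] [np.float64(0.30048739447112816), np.float64(0.3004873944711738)] [ 464.6 -231.8] [ 464.7 -229.1]
handle [464. 393.  40.]
handle [463.1 376.9  80. ]
mug [729.5 174.2  90. ]
timer [693.1 314.5  43. ]
sugar [ 714.6 -141.7  100. ]
purple [489.6 -24.3   6. ]
or1 [ 445.5 -361.3    6. ]
or2 [ 336.1 -224.2    6. ]
```

```bash
cat >> h.py <<'E'
def plan(tp,tR,n=8,p=None,R=None):
    """print total & per-row tool-frame increments (cm, rad) for n equal screw-ish rows from current pose"""
    if p is None: p,R=pose()
    rv=Ro.from_matrix(R.T@tR).as_rotvec()
    out=[];Rc=R
    for i in range(n):
        Rn=R@Ro.from_rotvec(rv*(i+1)/n).as_matrix()
        out.append(np.r_[Rc.T@(np.array(tp)-p)/n/10,rv/n]);Rc=Rn
    return np.array(out)
def show(P):
    print("; ".join(" ".join(f"{v:.2f}" if i<3 else f"{v:.3f}" for i,v in enumerate(q)) for q in P))
E
python3 - <<'E'
from h import *
np.set_printoptions(precision=2,suppress=True)
top=np.array([488.3,245.1,186.]);t=np.radians(26)
for az in (-70,-75,-80,-85,-90,-95):
    a=np.radians(az);s=np.array([np.sin(t)*np.cos(a),np.sin(t)*np.sin(a),np.cos(t)])
    P=[top-s*60,top-s*100]
    print(az,s,(top-200*s),"top",(proj("top",P)+.5-[120,205])*8,"side",(proj("side",P)+.5-[225,255])*5)
E
```

```text
-70 [ 0.15 -0.41  0.9 ] [458.31 327.49   6.24] top [[355.76 199.54]
 [337.33 223.8 ]] side [[154.12 191.13]
 [156.46 273.82]]
-75 [ 0.11 -0.42  0.9 ] [465.61 329.79   6.24] top [[353.75 192.11]
 [334.12 211.86]] side [[148.85 191.09]
 [147.78 273.75]]
-80 [ 0.08 -0.43  0.9 ] [473.08 331.44   6.24] top [[352.41 184.52]
 [331.97 199.67]] side [[143.62 190.68]
 [139.17 273.05]]
-85 [ 0.04 -0.44  0.9 ] [480.66 332.44   6.24] top [[351.73 176.82]
 [330.9  187.31]] side [[138.47 189.9 ]
 [130.7  271.73]]
-90 [ 0.   -0.44  0.9 ] [488.3  332.77   6.24] top [[351.74 169.08]
 [330.91 174.87]] side [[133.44 188.77]
 [122.44 269.8 ]]
-95 [-0.04 -0.44  0.9 ] [495.94 332.44   6.24] top [[352.42 161.35]
 [332.01 162.46]] side [[128.58 187.29]
 [114.45 267.28]]
```

```bash
cat >> h.py <<'E'
def align(R,z):
    a=R[:,2];z=np.array(z)/np.linalg.norm(z);w=np.cross(a,z);s=np.linalg.norm(w)
    return R if s<1e-9 else Ro.from_rotvec(w/s*np.arctan2(s,a@z)).as_matrix()@R
S=np.array([.0761,-.4317,.8988])
G=np.array([488.3,245.1,186.])-38*S
E
python3 - <<'E'
from h import *
p,R=pose();tR=align(R,-S)
print(Ro.from_matrix(tR).as_euler("xyz"))
P1=np.array([300,-250,320.]);P2=G-19*S+100*S
print(P1,P2)
show(plan(P1,R,10)[:1]); 
show(plan(P2,tR,16,p=P1,R=R))
E
```

```text
[-2.68922333 -0.03691932  0.25029311]
[ 300. -250.  320.] [491.5723 226.5369 224.6484]
2.26 -3.06 -0.89 0.000 0.000 0.000
1.92 -2.57 0.60 0.028 0.002 0.000; 1.92 -2.55 0.68 0.028 0.002 0.000; 1.92 -2.53 0.75 0.028 0.002 0.000; 1.91 -2.51 0.83 0.028 0.002 0.000; 1.91 -2.49 0.90 0.028 0.002 0.000; 1.91 -2.46 0.98 0.028 0.002 0.000; 1.91 -2.43 1.05 0.028 0.002 0.000; 1.91 -2.40 1.12 0.028 0.002 0.000; 1.90 -2.37 1.20 0.028 0.002 0.000; 1.90 -2.33 1.27 0.028 0.002 0.000; 1.90 -2.30 1.34 0.028 0.002 0.000; 1.89 -2.26 1.40 0.028 0.002 0.000; 1.89 -2.22 1.47 0.028 0.002 0.000; 1.89 -2.18 1.54 0.028 0.002 0.000; 1.88 -2.13 1.60 0.028 0.002 0.000; 1.88 -2.09 1.67 0.028 0.002 0.000
```

Emit:
jog_arm(increments="2.5 -3 -1.2 0 0 0 1;2.5 -3 -1.2 0 0 0 1;2.5 -3 -1.2 0 0 0 1;2.5 -3 -1.2 0 0 0 1;2.5 -3 -1.2 0 0 0 1;2.5 -3 -1.2 0 0 0 1;2.5 -3 -1.2 0 0 0 1;2.5 -3 -1.2 0 0 0 1")

```text
clock: 0.9
eef_pos: [292.0, -319.4, 327.6]
tcp_rot: [-3.141, 0.0, 0.258]
contact_force: [0.6, -0.4, -0.5]
opening: 0.996
```

Emit:
jog_arm(increments="2 -3 0 0 0 0 1;2 -3 0 0 0 0 1;2 -3 0 0 0 0 1;2 -3 0 0 0 0 1;2 -3 0 0 0 0 1;2 -3 0 0 0 0 1;2 -3 0 0 0 0 1;2 -3 0 0 0 0 1")

```text
clock: 1.7
eef_pos: [385.1, -46.5, 327.2]
tcp_rot: [3.142, -0.0, 0.259]
contact_force: [0.6, -0.4, 0.3]
opening: 1.0
```

```bash
python3 - <<'E'
from h import *
p,R=pose();s=r.sense();tR=align(R,-S)
print(s["clock"],p,s["tcp_rot"],s["qpos"])
show(plan(G+81*S,tR,12))
E
```

```text
1.7 [385.11981818 -46.54090614 327.22765209] [ 3.14152913e+00 -5.29725367e-05  2.58821438e-01] [-1.24096862e-01 -1.29239383e-01  1.96831875e+00 -4.05873425e-05
  1.30244042e+00  1.18788879e+00]
1.44 -1.97 0.85 0.038 0.003 -0.000; 1.44 -1.94 0.93 0.038 0.003 -0.000; 1.43 -1.90 1.01 0.038 0.003 -0.000; 1.43 -1.86 1.09 0.038 0.003 -0.000; 1.43 -1.82 1.16 0.038 0.003 -0.000; 1.42 -1.78 1.23 0.038 0.003 -0.000; 1.42 -1.73 1.30 0.038 0.003 -0.000; 1.42 -1.68 1.37 0.038 0.003 -0.000; 1.41 -1.62 1.44 0.038 0.003 -0.000; 1.41 -1.57 1.50 0.038 0.003 -0.000; 1.40 -1.51 1.56 0.038 0.003 -0.000; 1.40 -1.45 1.63 0.038 0.003 -0.000
```

Emit:
jog_arm(increments="1.4 -2 0.8 0.05 0.003 0 1;1.4 -2 0.9 0.05 0.003 0 1;1.4 -1.9 1 0.05 0.003 0 1;1.4 -1.9 1 0.05 0.003 0 1;1.4 -1.8 1.1 0.05 0.003 0 1;1.4 -1.8 1.2 0.05 0.003 0 1;1.4 -1.7 1.2 0.05 0.003 0 1;1.4 -1.7 1.2 0.05 0.003 0 1")

```text
clock: 2.5
eef_pos: [453.1, 136.9, 270.6]
tcp_rot: [-2.74, -0.023, 0.254]
contact_force: [0.1, -0.3, 0.9]
opening: 0.998
```

```bash
python3 - <<'E'
from h import *
p,R=pose();s=r.sense();tR=align(R,-S)
print(s["clock"],p,s["tcp_rot"],s["qpos"])
show(plan(G+81*S,tR,6))
E
```

```text
2.5 [453.10654087 136.89911984 270.58263017] [-2.73956364 -0.02283939  0.25399022] [0.00791426 0.11189648 1.92083896 0.42185391 1.22072709 1.15108144]
0.98 -0.87 1.23 0.008 0.002 -0.000; 0.98 -0.86 1.24 0.008 0.002 -0.000; 0.97 -0.85 1.25 0.008 0.002 -0.000; 0.97 -0.84 1.26 0.008 0.002 -0.000; 0.97 -0.83 1.27 0.008 0.002 -0.000; 0.96 -0.82 1.28 0.008 0.002 -0.000
```

Emit:
jog_arm(increments="1 -0.9 1.2 0.01 0.002 0 1;1 -0.9 1.2 0.01 0.002 0 1;1 -0.9 1.2 0.01 0.002 0 1;1 -0.8 1.2 0.01 0.002 0 1;1 -0.8 1.2 0 0.002 0 1;0.5 -0.4 0.6 0 0 0 1;0 0 0 0 0 0 1;0 0 0 0 0 0 1")

```text
clock: 3.3
eef_pos: [489.8, 217.8, 231.6]
tcp_rot: [-2.702, -0.032, 0.251]
contact_force: [0.5, 0.2, -0.3]
opening: 1.002
```

```bash
python3 - <<'E'
from h import *
p,R=pose();s=r.sense();tR=align(R,-S)
print(s["clock"],p,s["tcp_rot"],s["qpos"],-R[:,2],"off in tool",R.T@(G-19*S-p))
show(plan(G-19*S,tR,6))
for n in["side","wrist"]:
    im=r.grab_frame(n)
    if n=="side": im=cv2.resize(im[190:360,160:360],None,fx=4,fy=4,interpolation=cv2.INTER_CUBIC)[:600]
    cv2.imwrite(f"pics/{n}1.png",im[:,:,::-1])
E
```

```text
3.3 [489.75748523 217.76269532 231.64618294] [-2.70163928 -0.03226943  0.25062672] [0.13927633 0.22863851 1.88585032 0.49856514 1.10165566 1.20634052] [ 0.0773479  -0.41983084  0.90430049] off in tool [  4.13918194  -5.49131754 109.86265063]
0.07 -0.09 1.83 0.002 0.001 -0.000; 0.07 -0.09 1.83 0.002 0.001 -0.000; 0.07 -0.08 1.83 0.002 0.001 -0.000; 0.07 -0.08 1.83 0.002 0.001 -0.000; 0.06 -0.08 1.83 0.002 0.001 -0.000; 0.06 -0.07 1.83 0.002 0.001 -0.000
```

View pics/side1.png

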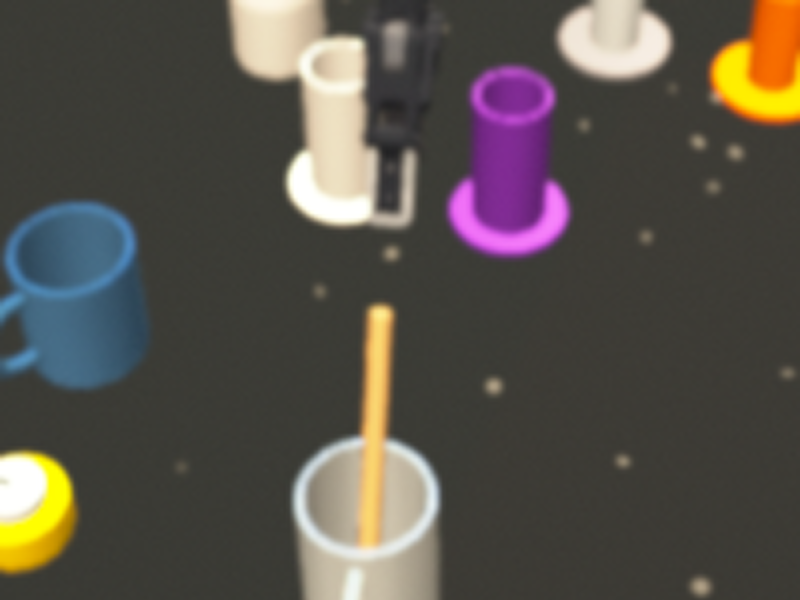

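View pics/wrist1.png

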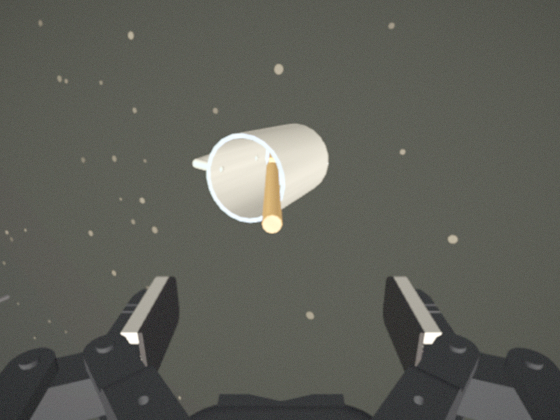

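The wrist view shows the stirrer top at (272,223), near midway between the pads (about x = 281), and the side view agrees. It is the only wooden stick, and it is in the steel jug. I'll advance along it.

Emit:
jog_arm(increments="0.07 -0.09 1.9 0.002 0.001 0 1;0.07 -0.09 1.9 0.002 0.001 0 1;0.07 -0.09 1.9 0.002 0.001 0 1;0.07 -0.09 1.8 0.002 0.001 0 1;0.07 -0.09 1.8 0.002 0.001 0 1;0.06 -0.09 1.7 0.002 0.001 0 1;0 0 0 0 0 0 1;0 0 0 0 0 0 1")

```text
clock: 4.2
eef_pos: [484.4, 269.9, 135.3]
tcp_rot: [-2.689, -0.038, 0.247]
contact_force: [0.7, -0.1, 0.4]
opening: 0.998
```

```bash
python3 - <<'E'
from h import *
p,R=pose();s=r.sense();tR=align(R,-S)
print(s["clock"],p,"off in tool",R.T@(G-19*S-p))
for n in["wrist"]:
    im=r.grab_frame(n)
    cv2.imwrite(f"pics/{n}2.png",im[:,:,::-1])
E
```

```text
4.2 [484.36109642 269.88119983 135.30408343] off in tool [-0.44927539  0.29102586  0.43569638]
```

View pics/wrist2.png

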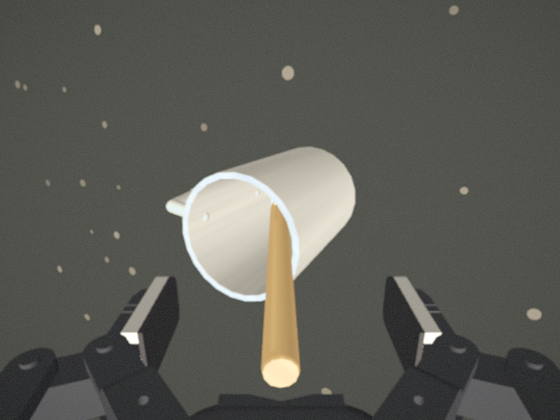

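The stirrer is centred between the pads, with its top at (281,372), so I'll close.

Emit:
jog_arm(increments="0 0 0 0 0 0 -1;0 0 0 0 0 0 -1;0 0 0 0 0 0 -1;0 0 0 0 0 0 -1;0 0 0 0 0 0 -1;0 0 0 0 0 0 -1;0 0 0 0 0 0 -1;0 0 0 0 0 0 -1", squeeze=50)

```text
clock: 5.05
eef_pos: [484.4, 270.4, 135.1]
tcp_rot: [-2.689, -0.038, 0.247]
contact_force: [-0.7, 0.5, 2.8]
opening: 0.122
```

```bash
python3 - <<'E'
from h import *
p,R=pose()
s=r.sense();print(s["opening"],p);show(plan(p+[0,0,170],R,8))
print(R.T@[0,0,1])
E
```

```text
0.12150594917486453 [484.35168387 270.3557713  135.0767087 ]
0.08 -0.93 -1.91 0.000 0.000 0.000; 0.08 -0.93 -1.91 0.000 0.000 0.000; 0.08 -0.93 -1.91 0.000 0.000 0.000; 0.08 -0.93 -1.91 0.000 0.000 0.000; 0.08 -0.93 -1.91 0.000 0.000 0.000; 0.08 -0.93 -1.91 0.000 0.000 0.000; 0.08 -0.93 -1.91 0.000 0.000 0.000; 0.08 -0.93 -1.91 0.000 0.000 0.000
[ 0.03800559 -0.43704696 -0.89863537]
```

Emit:
jog_arm(increments="0.04 -0.45 -0.95 0 0 0 -1;0.08 -0.95 -1.95 0 0 0 -1;0.08 -0.95 -1.95 0 0 0 -1;0.08 -0.95 -1.95 0 0 0 -1;0.08 -0.95 -1.95 0 0 0 -1;0.08 -0.95 -1.95 0 0 0 -1;0.08 -0.95 -1.95 0 0 0 -1;0.08 -0.95 -1.95 0 0 0 -1")

```text
clock: 5.85
eef_pos: [483.9, 269.8, 298.7]
tcp_rot: [-2.69, -0.038, 0.247]
contact_force: [-0.4, 0.3, -1.0]
opening: 0.126
```

```bash
python3 - <<'E'
from h import *
p,R=pose();s=r.sense();print(s["opening"],p,s["qpos"])
im=r.grab_frame("side");cv2.imwrite("pics/side3.png",cv2.resize(im[100:370,130:410],None,fx=2.2,fy=2.2)[:,:,::-1])
show(plan(np.array([614.5,-16.3,p[2]+20]),align(R,[0,0,-1]),12))
E
```

```text
0.12575912163436906 [483.90929514 269.81319941 298.67731958] [0.23235048 0.16237518 1.81170497 0.49123048 1.18272993 1.35452937]
0.46 2.27 -1.23 -0.038 -0.004 0.000; 0.46 2.31 -1.15 -0.038 -0.004 0.000; 0.46 2.36 -1.06 -0.038 -0.004 0.000; 0.45 2.39 -0.97 -0.038 -0.004 0.000; 0.45 2.43 -0.88 -0.038 -0.004 0.000; 0.45 2.46 -0.79 -0.038 -0.004 0.000; 0.44 2.49 -0.70 -0.038 -0.004 0.000; 0.44 2.51 -0.61 -0.038 -0.004 0.000; 0.44 2.53 -0.52 -0.038 -0.004 0.000; 0.44 2.55 -0.42 -0.038 -0.004 0.000; 0.44 2.57 -0.33 -0.038 -0.004 0.000; 0.44 2.58 -0.23 -0.038 -0.004 0.000
```

View pics/side3.png

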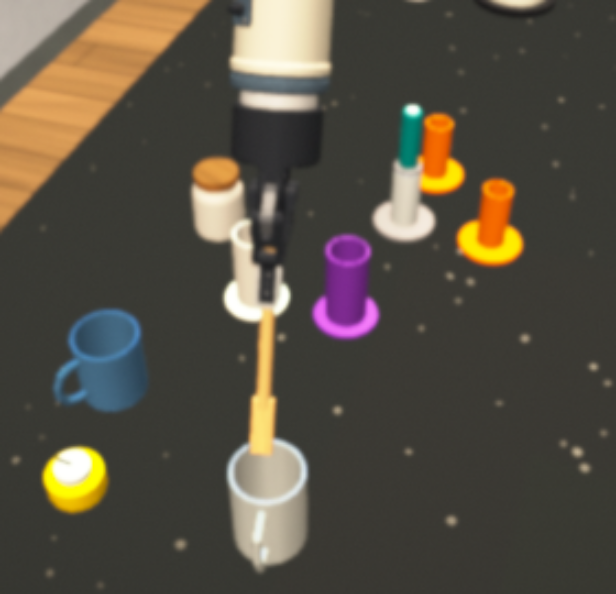

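The stirrer is clear of the jug, with the paddle end at (262,453) above the mouth. I'll carry it to the pot while turning it upright.

Emit:
jog_arm(increments="0.5 2.3 -1.2 -0.04 -0.004 0 -1;0.5 2.3 -1.2 -0.04 -0.004 0 -1;0.5 2.4 -1.1 -0.04 -0.004 0 -1;0.5 2.4 -1 -0.04 -0.004 0 -1;0.5 2.4 -0.9 -0.04 -0.004 0 -1;0.5 2.5 -0.8 -0.04 -0.004 0 -1;0.5 2.5 -0.7 -0.04 -0.004 0 -1;0.5 2.5 -0.6 -0.04 -0.004 0 -1")

```text
clock: 6.7
eef_pos: [574.6, 77.9, 310.6]
tcp_rot: [-3.012, -0.007, 0.256]
contact_force: [0.8, 1.5, -1.1]
opening: 0.123
```

```bash
python3 - <<'E'
from h import *
p,R=pose();s=r.sense();print(s["opening"],p,s["qpos"])
show(plan(np.array([614.5,-16.3,315]),align(R,[0,0,-1]),5))
E
```

```text
0.12308494019209988 [574.57167858  77.88638348 310.586272  ] [0.05629023 0.22634195 1.63403834 0.13336093 1.30250921 1.33367001]
0.30 2.00 -0.35 -0.026 -0.001 0.000; 0.30 2.00 -0.30 -0.026 -0.001 0.000; 0.29 2.01 -0.24 -0.026 -0.001 0.000; 0.29 2.02 -0.19 -0.026 -0.001 0.000; 0.29 2.02 -0.14 -0.026 -0.001 0.000
```

Emit:
jog_arm(increments="0.3 2 -0.3 -0.026 -0.001 0 -1;0.3 2 -0.3 -0.026 -0.001 0 -1;0.3 2 -0.2 -0.026 -0.001 0 -1;0.3 2 -0.2 -0.026 -0.001 0 -1;0.2 1.6 -0.1 -0.02 -0.001 0 -1;0 0 0 0 0 0 -1;0 0 0 0 0 0 -1;0 0 0 0 0 0 -1")

```text
clock: 7.5
eef_pos: [612.1, -10.2, 313.5]
tcp_rot: [-3.133, -0.002, 0.257]
contact_force: [-0.1, 1.5, -0.6]
opening: 0.124
```

```bash
python3 - <<'E'
from h import *
p,R=pose();s=r.sense();print(s["opening"],p,s["tcp_rot"])
for n,c in [("side",(40,260,150,350)),("top",(60,270,200,400))]:
    im=r.grab_frame(n);cv2.imwrite(f"pics/{n}4.png",cv2.resize(im[c[0]:c[1],c[2]:c[3]],None,fx=2.7,fy=2.7,interpolation=cv2.INTER_CUBIC)[:,:,::-1])
im=r.grab_frame("wrist");cv2.imwrite("pics/wrist4.png",im[:,:,::-1])
E
```

```text
0.12358196714615238 [612.09234049 -10.21436805 313.45294295] [-3.13284436e+00 -2.15513719e-03  2.57033745e-01]
```

View pics/side4.png

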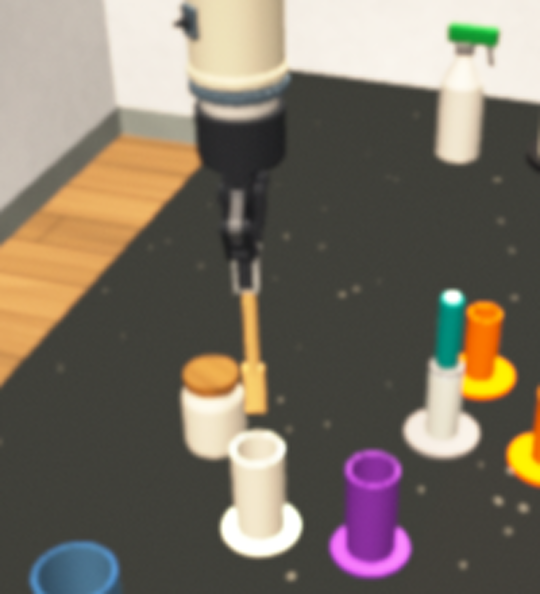

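View pics/wrist4.png

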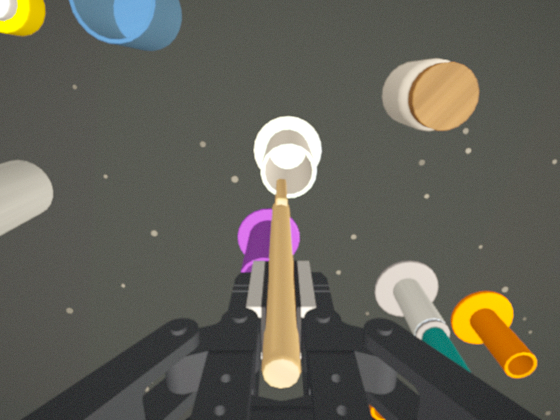

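```bash
python3 - <<'E'
from h import *
p,R=pose()
print(tri([("side",(244.3,191.7)),("wrist",(281,183))]))
print(proj("side",[p,[p[0],p[1],p[2]-143],[614.5,-16.3,115]]), proj("wrist",[p,[p[0],p[1],p[2]-143],[614.5,-16.3,115]]))
im=cv2.imread("pics/wrist4.png");cv2.imwrite("pics/w4c.png",cv2.resize(im[100:300,210:350],None,fx=4,fy=3,interpolation=cv2.INTER_CUBIC)[:600])
im=cv2.imread("pics/side4.png");cv2.imwrite("pics/s4c.png",cv2.resize(im[250:500,180:340],None,fx=2.4,fy=2.4,interpolation=cv2.INTER_CUBIC))
E
```

```text
(array([613.29215521, -10.81562705, 166.26296775]), [np.float64(2.7871462864038503), np.float64(2.787146286403624)])
[[241.1079324  145.34734276]
 [243.56570999 191.01624296]
 [244.4368585  205.32488634]] [[278.60779327 278.85554774]
 [281.03709232 188.70302861]
 [288.16581991 171.72073871]]
```

View pics/w4c.png

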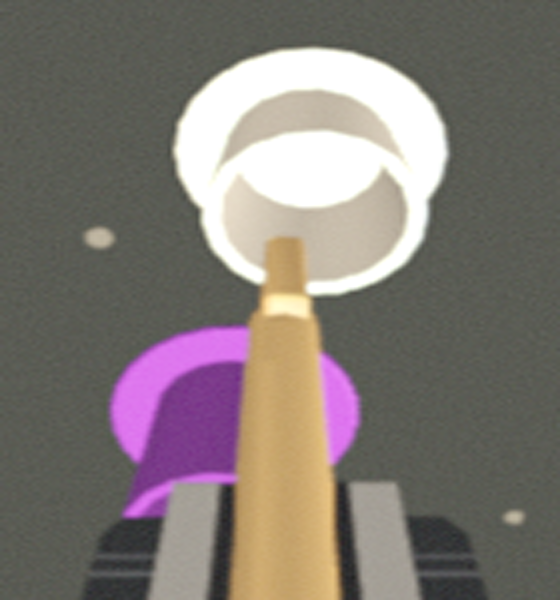

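View pics/top4.png

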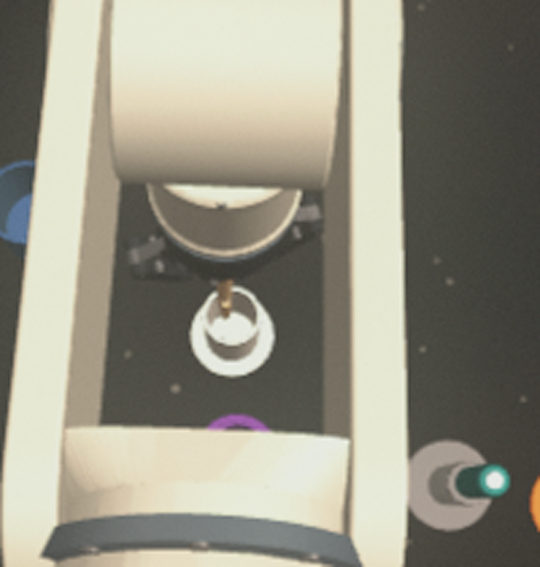

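```bash
python3 - <<'E'
from h import *
p,R=pose()
o=[("side",(244.3,191.7)),("wrist",(280.8,178.8)),("top",(283.2,174.8))]
print(tri(o),tri(o[::2]),p)
X=tri(o)[0];print([proj(n,[X]) for n,_ in o])
print(proj("top",[[p[0],p[1],p[2]-143]]))
E
```

```text
(array([612.50360843, -10.98028305, 163.55908046]), [np.float64(3.6156328390674566), np.float64(6.291440086612509), np.float64(4.645421420959437)]) (array([608.55664463, -10.67348794, 168.45896062]), [np.float64(1.7140535805667811), np.float64(1.7140535805665815)]) [612.19321942 -10.22473436 313.62305532]
[array([[243.67127407, 192.89278833]]), array([[282.0650621 , 186.19883287]]), array([[283.19264794, 172.79200737]])]
[[282.84215101 172.34238466]]
```

Emit:
jog_arm(increments="0.02 0.2 1 -0.004 0 0 -1;0.02 0.2 1 -0.004 0 0 -1;0 0.18 1 0 0 0 -1;0 0 0.5 0 0 0 -1;0 0 0 0 0 0 -1;0 0 0 0 0 0 -1;0 0 0 0 0 0 -1;0 0 0 0 0 0 -1")

```text
clock: 8.45
eef_pos: [614.5, -16.0, 279.0]
tcp_rot: [3.141, -0.003, 0.257]
contact_force: [-0.4, -1.0, -0.8]
opening: 0.126
```

```bash
python3 - <<'E'
from h import *
p,R=pose();s=r.sense();print(s["opening"],p,s["tcp_rot"])
im=r.grab_frame("wrist");cv2.imwrite("pics/w5.png",cv2.resize(im[100:300,210:350],None,fx=4,fy=3,interpolation=cv2.INTER_CUBIC)[:,:,::-1])
im=r.grab_frame("side");cv2.imwrite("pics/s5.png",cv2.resize(im[130:250,200:300],None,fx=5,fy=5,interpolation=cv2.INTER_CUBIC)[:,:,::-1])
E
```

```text
0.12557640376528426 [614.54555887 -16.03951071 279.03156124] [ 3.14144294 -0.00319282  0.25691306]
```

View pics/w5.png

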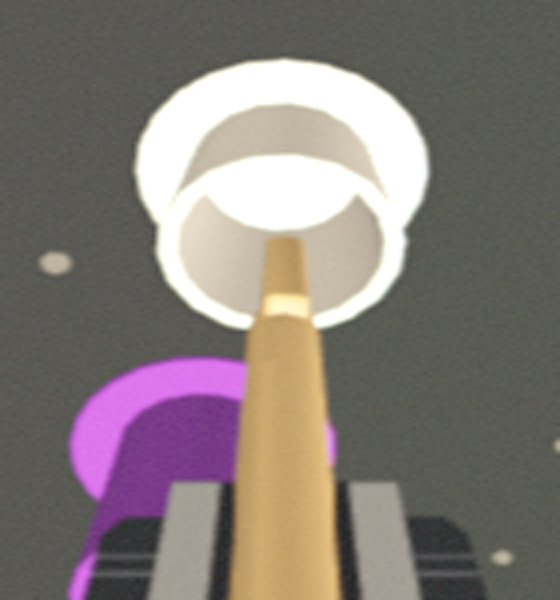

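View pics/s5.png

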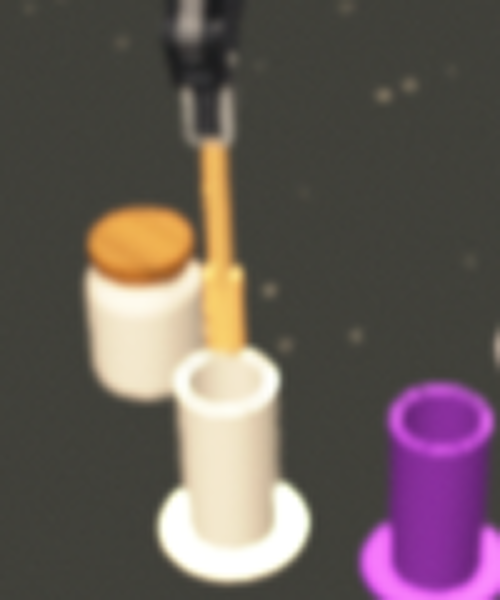

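The wrist crop shows the paddle end at (285,238) in line with the pot mouth centre at (282,240), and the side view agrees, so I'll lower it.

Emit:
jog_arm(increments="0 0 1.5 0 0 0 -1;0 0 1.6 0 0 0 -1;0 0 1.7 0 0 0 -1;0 0 1.7 0 0 0 -1;0 0 1.7 0 0 0 -1;0 0 1.7 0 0 0 -1;0 0 1.4 0 0 0 -1;0 0 0.8 0 0 0 -1")

```text
clock: 9.35
eef_pos: [613.7, -16.0, 155.6]
tcp_rot: [-3.141, -0.0, 0.257]
contact_force: [-0.4, 0.4, -0.5]
opening: 0.123
```

Emit:
jog_arm(increments="0 0 0.2 0 0 0 -1;0 0 0.2 0 0 0 -1;0 0 0 0 0 0 -1;0 0 0 0 0 0 -1;0 0 0 0 0 0 -1;0 0 0 0 0 0 -1;0 0 0 0 0 0 -1;0 0 0 0 0 0 -1")

```text
clock: 10.15
eef_pos: [614.6, -16.0, 153.6]
tcp_rot: [-3.142, -0.003, 0.257]
contact_force: [-0.5, -0.6, -0.3]
opening: 0.124
```

```bash
python3 - <<'E'
from h import *
im=r.grab_frame("wrist");cv2.imwrite("pics/w6.png",im[:,:,::-1])
im=r.grab_frame("side");cv2.imwrite("pics/s6.png",cv2.resize(im[130:250,200:300],None,fx=5,fy=5,interpolation=cv2.INTER_CUBIC)[:,:,::-1])
E
```

```text
(no output)
```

View pics/s6.png

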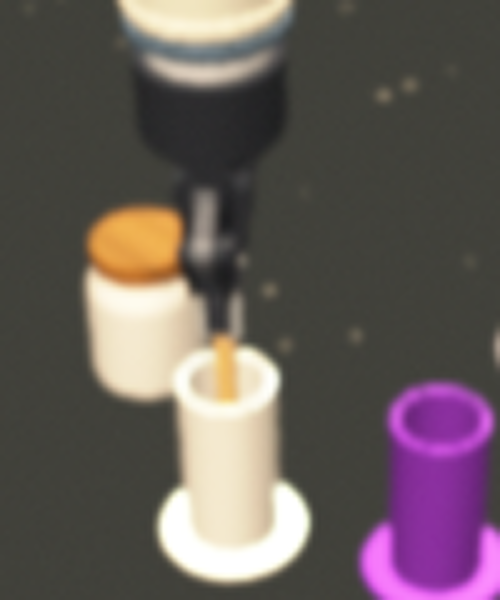

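View pics/w6.png

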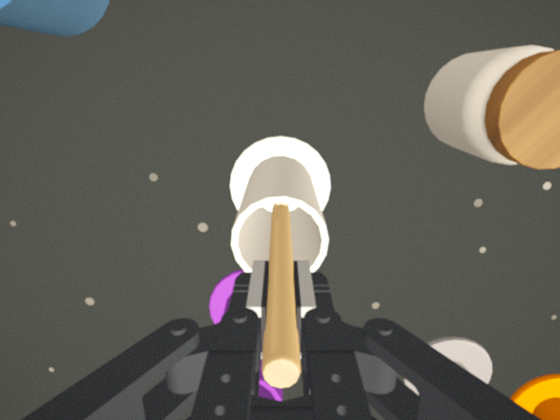

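The stirrer is in the pot and roughly centred with no contact force. I'll release it.

Emit:
jog_arm(increments="0 0 0.2 0 0 0 -1;0 0 0 0 0 0 -1;0 0 0 0 0 0 0.2;0 0 0 0 0 0 0.2;0 0 0 0 0 0 1;0 0 0 0 0 0 1;0 0 0 0 0 0 1;0 0 0 0 0 0 1")

```text
clock: 11.05
eef_pos: [614.6, -16.0, 151.6]
tcp_rot: [-3.142, -0.002, 0.257]
contact_force: [-0.1, -0.4, -0.1]
opening: 1.0
```

```bash
python3 - <<'E'
from h import *
im=r.grab_frame("wrist");cv2.imwrite("pics/w7.png",im[:,:,::-1])
im=r.grab_frame("side");cv2.imwrite("pics/s7.png",cv2.resize(im[130:250,200:300],None,fx=5,fy=5,interpolation=cv2.INTER_CUBIC)[:,:,::-1])
E
```

```text
(no output)
```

View pics/s7.png

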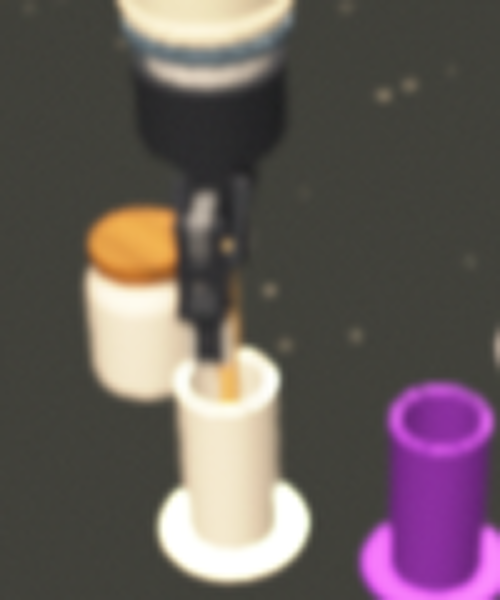

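View pics/w7.png

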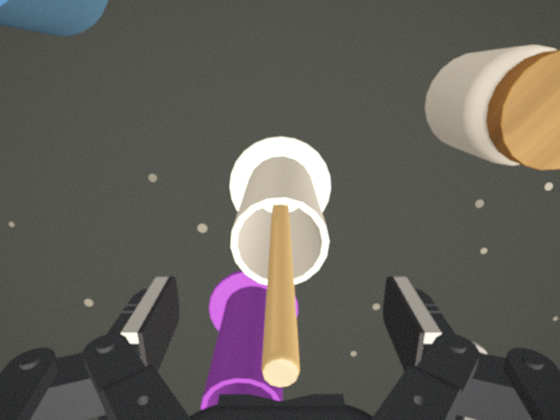

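The stirrer stands upright in the pot, free of the pads. I'll withdraw straight up.

Emit:
jog_arm(increments="0 0 -1 0 0 0 1;0 0 -2 0 0 0 1;0 0 -2 0 0 0 1;0 0 -2 0 0 0 1;0 0 -2 0 0 0 1;0 0 -2 0 0 0 1;0 0 -2 0 0 0 1;0 0 -2 0 0 0 1")

```text
clock: 11.95
eef_pos: [614.2, -16.1, 303.3]
tcp_rot: [3.141, -0.003, 0.257]
contact_force: [0.3, -0.7, -1.2]
opening: 1.001
```

```bash
python3 - <<'E'
from h import *
p,R=pose();s=r.sense();print(s["clock"],p,s["tcp_rot"],s["qpos"])
im=r.grab_frame("side");cv2.imwrite("pics/s8.png",cv2.resize(im[110:260,180:370],None,fx=4,fy=4,interpolation=cv2.INTER_CUBIC)[:,:,::-1])
show(plan(np.array([464.8,-232,300]),R,8))
E
```

```text
11.95 [614.16872522 -16.08864604 303.28574932] [ 3.14143995e+00 -3.05059460e-03  2.56848581e-01] [-2.90294446e-02  2.76686468e-01  1.57778318e+00  7.44121199e-04
  1.28415323e+00  1.28470921e+00]
-2.51 2.13 0.07 0.000 -0.001 -0.000; -2.51 2.13 0.07 0.000 -0.001 -0.000; -2.51 2.13 0.07 0.000 -0.001 -0.000; -2.51 2.13 0.07 0.000 -0.001 -0.000; -2.51 2.13 0.08 0.000 -0.001 -0.000; -2.51 2.13 0.08 0.000 -0.001 -0.000; -2.51 2.13 0.08 0.000 -0.001 -0.000; -2.51 2.13 0.08 0.000 -0.001 -0.000
```

View pics/s8.png

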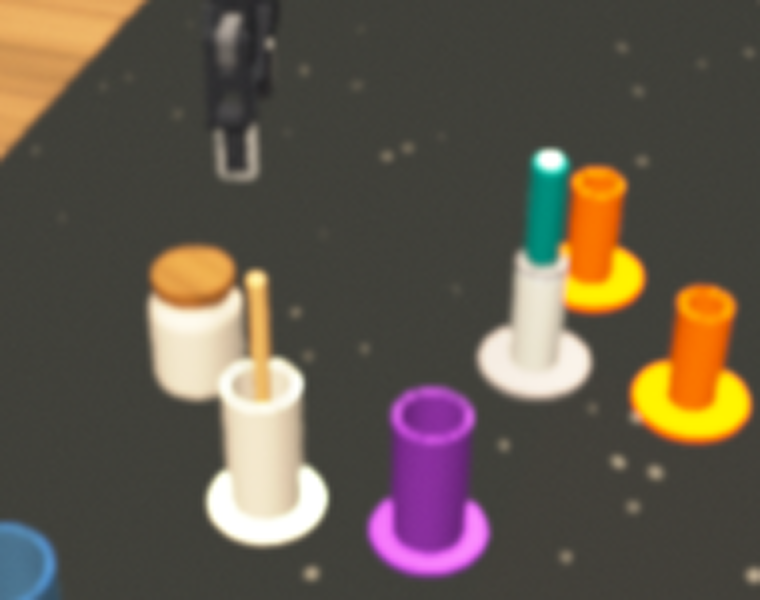

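The stirrer stands in the pot, its top at (257,276) and nearly vertical. Now a rough kinematic fit to check that the 45° pose is reachable.

```bash
python3 - <<'E'
from h import *
from scipy.optimize import least_squares
D=[([-1.31442,.35365,1.63415,0,1.15517,-.00241],[159.81,-603.73,230.55],[-3.1402,0,.25879]),
([-.1241,-.12924,1.96832,0,1.30244,1.18789],[385.12,-46.54,327.23],[3.14153,0,.25882]),
([-.02903,.27669,1.57778,.0007,1.28415,1.28471],[614.17,-16.09,303.29],[3.1414,-.003,.25685]),
([.139276,.228639,1.88585,.498565,1.101656,1.20634],[489.757,217.763,231.646],[-2.70164,-.03227,.25063]),
([.23235,.162375,1.811705,.49123,1.18273,1.35453],[483.909,269.813,298.677],[-2.69,-.038,.247]),
([.05629,.226342,1.634038,.13336,1.302509,1.33367],[574.572,77.886,310.586],[-3.012,-.007,.256])]
Rx=lambda a:Ro.from_rotvec([a,0,0]).as_matrix();Ry=lambda a:Ro.from_rotvec([0,a,0]).as_matrix();Rz=lambda a:Ro.from_rotvec([0,0,a]).as_matrix()
def fk(q,P):
    r0,z0,L1,A,B,d,e=P
    R1=Rz(q[0]);R2=R1@Ry(q[1]);p=R1@[r0,0,z0]+R2@[0,0,L1]
    R3=R2@Ry(q[2]);p=p+R3@[B,0,A]
    R4=R3@Rz(-s4*q[3]);R5=R4@Ry(q[4]);p=p+R5@[e,0,d]
    return p,R5
for s4 in(1,-1):
    f=lambda P:np.concatenate([np.r_[(fk(q,P)[0]-p),300*(fk(q,P)[1][:,2]-Ro.from_euler("xyz",o).as_matrix()[:,2])] for q,p,o in D])
    s=least_squares(f,[0,300,500,400,0,200,0]);print(s4,s.x,np.sqrt(2*s.cost/36));
    if s.cost<2000:
        P=s.x;W=np.array([475.3,309.5,155]);az=np.arctan2(W[1],W[0])
        for sg,nm in((1,"out"),(-1,"in")):
            z=np.array([sg*np.cos(az),sg*np.sin(az),-1])/2**.5;T=W-124*z
            g=lambda q:np.r_[fk(q,P)[0]-T,300*(fk(q,P)[1][:,2]-z)]
            k=least_squares(lambda q:g(np.r_[q,0]),[az,.2,1.8,0,1.2 if sg<0 else .5]);print(nm,T,k.x,k.cost)
E
```

```text
1 [ 243.6626779  -352.09656361  577.15203828  295.2795051   164.54872067
 -344.62726043   23.65518744] 63.119830767399904
-1 [ -6.01901725 299.85233042 568.01582396 493.86604363  57.82540625
 349.26768122  -6.25626766] 0.46442635807601945
out [401.82345248 261.65444676 242.68124087] [ 5.77195650e-01 -1.63207461e-01  2.47211100e+00  1.16894260e-15
  4.72909526e-02] 1.7669103770366528e-26
in [548.77654752 357.34555324 242.68124087] [ 5.77195650e-01  8.75254569e-01  9.27402730e-01 -8.73050697e-17
  2.12433352e+00] 6.374964933985e-26
```

Emit:
jog_arm(increments="-2.5 2.1 0.1 0 0 0 1;-2.5 2.1 0.1 0 0 0 1;-2.5 2.1 0.1 0 0 0 1;-2.5 2.1 0.1 0 0 0 1;-2.5 2.1 0.4 0 0 0 1;-2.5 2.1 0.4 0 0 0 1;-2.5 2.1 0.6 0 0 0 1;-2.5 2.1 0.6 0 0 0 1")

```text
clock: 12.8
eef_pos: [462.7, -230.3, 277.4]
tcp_rot: [3.141, -0.003, 0.257]
contact_force: [0.4, -0.7, -0.1]
opening: 0.998
```

```bash
python3 - <<'E'
from h import *
p,R=pose();s=r.sense();print(s["clock"],p,s["tcp_rot"],s["qpos"])
show(plan(np.array([464.8,-231.8,270]),align(R,[0,0,-1]),3))
E
```

```text
12.8 [ 462.72748813 -230.33873062  277.44626382] [ 3.14097302e+00 -3.11212750e-03  2.57016574e-01] [-4.65832788e-01  1.37748669e-01  1.81053724e+00  1.71667556e-03
  1.19056349e+00  8.47312994e-01]
0.05 0.06 0.25 0.000 -0.001 -0.000; 0.05 0.06 0.25 0.000 -0.001 -0.000; 0.05 0.06 0.25 0.000 -0.001 -0.000
```

Emit:
jog_arm(increments="0.08 0.1 0.6 0 -0.001 0 1;0.08 0.1 0.6 0 -0.001 0 1;0 0 0.6 0 -0.001 0 1;0 0 0 0 0 0 1;0 0 0 0 0 0 1;0 0 0 0 0 0 1;0 0 0 0 0 0 1;0 0 0 0 0 0 1")

```text
clock: 13.6
eef_pos: [465.8, -230.8, 259.3]
tcp_rot: [3.141, 0.0, 0.257]
contact_force: [0.4, 0.1, -1.0]
opening: 0.996
```

```bash
python3 - <<'E'
from h import *
p,R=pose();s=r.sense();print(s["clock"],p,s["tcp_rot"])
im=r.grab_frame("wrist");cv2.imwrite("pics/w9.png",im[:,:,::-1])
print(proj("wrist",[[464.8,-231.8,195],[464.8,-231.8,106]]))
print(R.T@(np.array([464.8,-231.8,136])-p))
im=r.grab_frame("top");cv2.imwrite("pics/t9.png",cv2.resize(im[130:280,240:420],None,fx=4,fy=4,interpolation=cv2.INTER_CUBIC)[:,:,::-1])
E
```

```text
13.6 [ 465.79016874 -230.75825765  259.26546529] [3.14143175e+00 3.29889473e-04 2.57164109e-01]
[[280.30518082 226.36353812]
 [280.41641754 186.11161991]]
[ -1.18189879   0.73581279 123.26598188]
```

View pics/w9.png

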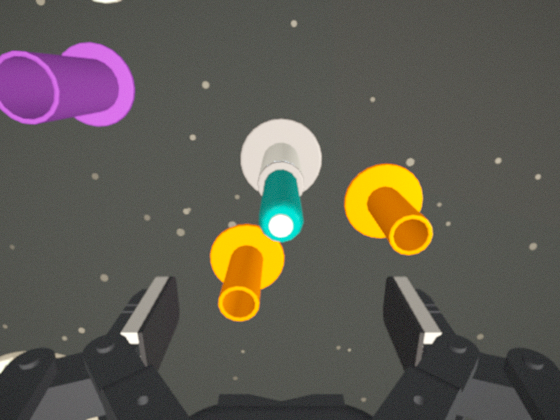

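View pics/t9.png

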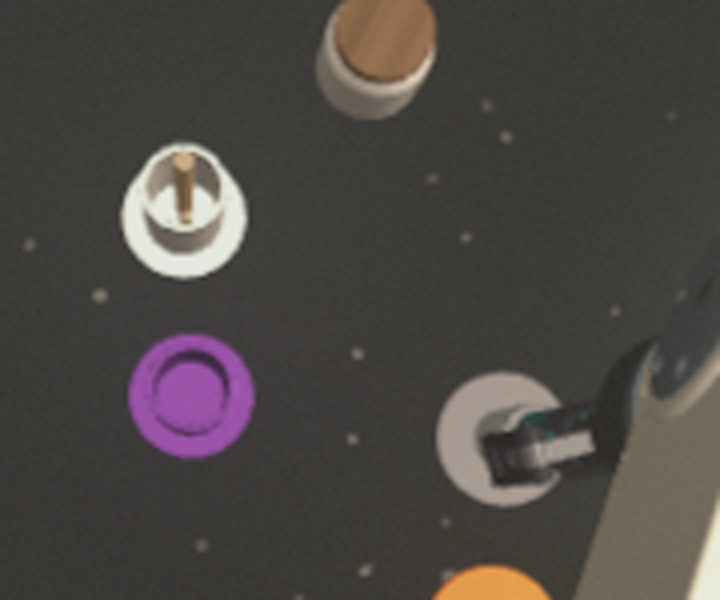

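The wrist view shows the teal frother's top at (281,226), as predicted, in the aluminium stand. The orange look-alikes are at (240,300) and (410,233). The top view shows the stirrer upright in the pot at (184,180). I'll descend.

Emit:
jog_arm(increments="-0.05 0.03 1.8 0 0 0 1;-0.07 0.04 1.8 0 0 0 1;0 0 1.8 0 0 0 1;0 0 1.8 0 0 0 1;0 0 1.8 0 0 0 1;0 0 1.8 0 0 0 1;0 0 1.5 0 0 0 1;0 0 0 0 0 0 1")

```text
clock: 14.5
eef_pos: [463.3, -231.3, 134.4]
tcp_rot: [-3.139, 0.003, 0.257]
contact_force: [-0.2, -0.6, -0.1]
opening: 0.999
```

Emit:
jog_arm(increments="0 0 0 0 0 0 1;0 0 0 0 0 0 -1;0 0 0 0 0 0 -1;0 0 0 0 0 0 -1;0 0 0 0 0 0 -1;0 0 0 0 0 0 -1;0 0 0 0 0 0 -1;0 0 0 0 0 0 -1", squeeze=60)

```text
clock: 15.3
eef_pos: [464.8, -232.0, 136.6]
tcp_rot: [3.141, 0.0, 0.257]
contact_force: [-1.7, 1.0, 5.7]
opening: 0.325
```

```bash
python3 - <<'E'
from h import *
p,R=pose();s=r.sense();print(s["clock"],p,s["tcp_rot"],s["opening"]*85,s["contact_force"])
im=r.grab_frame("wrist");cv2.imwrite("pics/w10.png",im[:,:,::-1])
E
```

```text
15.3 [ 464.83634846 -232.0053296   136.60893488] [3.14115109e+00 6.25601236e-05 2.56894591e-01] 27.642454683988618 [-1.7285443   0.95942243  5.69981578]
```

View pics/w10.png

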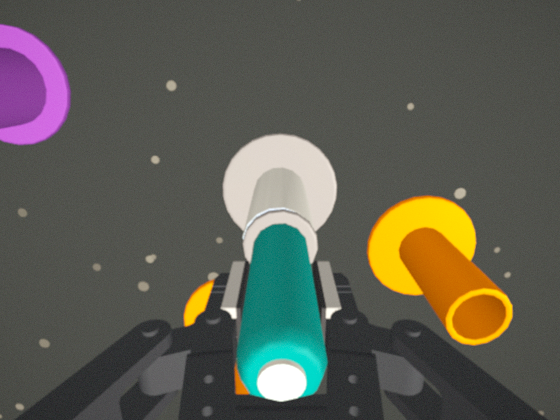

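The handle is gripped (opening about 28 mm). I'll lift straight up.

Emit:
jog_arm(increments="0 0 -1 0 0 0 -1;0 0 -1.6 0 0 0 -1;0 0 -2 0 0 0 -1;0 0 -2 0 0 0 -1;0 0 -2 0 0 0 -1;0 0 -2.4 0 0 0 -1;0 0 -2.5 0 0 0 -1;0 0 -2.5 0 0 0 -1")

```text
clock: 16.15
eef_pos: [464.3, -231.7, 297.5]
tcp_rot: [-3.141, 0.001, 0.257]
contact_force: [0.5, -0.4, -1.3]
opening: 0.321
```

```bash
python3 - <<'E'
from h import *
p,R=pose();s=r.sense();print(s["clock"],p,s["tcp_rot"],s["opening"]*85)
im=r.grab_frame("side");cv2.imwrite("pics/s11.png",cv2.resize(im[60:260,190:430],None,fx=3,fy=3,interpolation=cv2.INTER_CUBIC)[:,:,::-1])
show(plan(np.array([470,300,330]),R,16)[:1])
E
```

```text
16.15 [ 464.29525517 -231.68492304  297.45680556] [-3.14143517e+00  7.37469417e-04  2.56888873e-01] 27.254674770310256
0.87 -3.21 -0.19 0.000 -0.000 -0.000
```

View pics/s11.png

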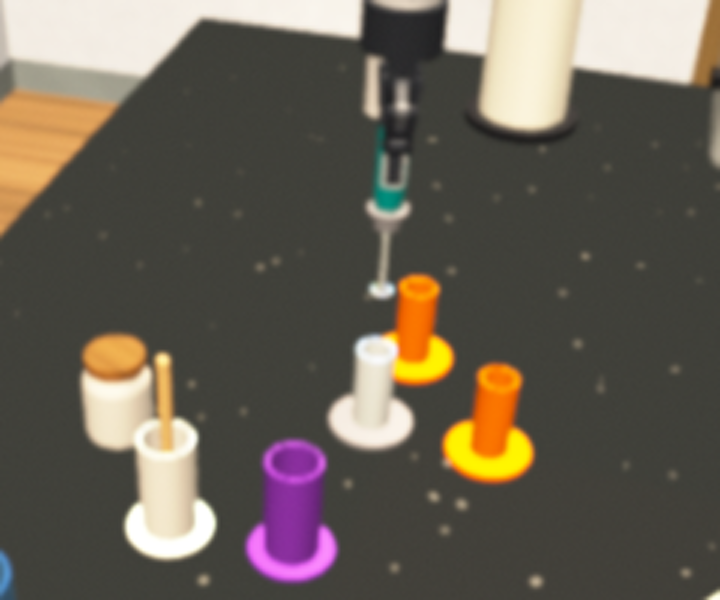

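The frother is clear of the stand, with its whisk at (382,290). I'll carry it over to the jug.

Emit:
jog_arm(increments="0.5 -2 -0.6 0 0 0 -1;0.9 -3.2 -0.6 0 0 0 -1;0.9 -3.2 -0.6 0 0 0 -1;0.9 -3.2 -0.6 0 0 0 -1;0.9 -3.2 -0.6 0 0 0 -1;0.9 -3.2 0 0 0 0 -1;0.9 -3.2 0 0 0 0 -1;0.9 -3.2 0 0 0 0 -1")

```text
clock: 17.0
eef_pos: [468.0, 22.7, 326.2]
tcp_rot: [3.142, 0.0, 0.257]
contact_force: [-0.6, -0.2, -1.8]
opening: 0.327
```

Emit:
jog_arm(increments="0.9 -3.2 0 0 0 0 -1;0.9 -3.2 0 0 0 0 -1;0.9 -3.2 0 0 0 0 -1;0.9 -3.2 0 0 0 0 -1;0.9 -3.2 0 0 0 0 -1;0.8 -2.8 0 0 0 0 -1;0.5 -2 0 0 0 0 -1;0.2 -1 0 0 0 0 -1")

```text
clock: 17.8
eef_pos: [470.7, 249.0, 325.9]
tcp_rot: [-3.141, 0.001, 0.258]
contact_force: [-0.9, -0.6, -1.4]
opening: 0.324
```

```bash
cat >> h.py <<'E'
W=np.array([475.3,309.5,160.]);az=np.arctan2(W[1],W[0])
ZF=np.array([-np.cos(az),-np.sin(az),-1])/2**.5
TF=W-124.5*ZF
E
python3 - <<'E'
from h import *
p,R=pose();s=r.sense();print(s["clock"],p,s["tcp_rot"],s["qpos"],s["opening"]*85)
print(TF); show(plan(TF+[0,0,50],align(R,ZF),12))
E
```

```text
17.8 [470.70550482 248.99443891 325.86355903] [-3.14135050e+00  1.01436277e-03  2.58333911e-01] [4.83448486e-01 1.27642494e-01 1.71464965e+00 4.79929752e-04
 1.30023525e+00 1.79578254e+00] 27.56178306580699
[549.07282392 357.53847886 248.03479426]
0.86 -0.71 0.23 -0.021 -0.062 -0.000; 0.87 -0.71 0.16 -0.021 -0.062 -0.000; 0.88 -0.71 0.09 -0.021 -0.062 -0.000; 0.89 -0.72 0.02 -0.021 -0.062 -0.000; 0.89 -0.72 -0.05 -0.021 -0.062 -0.000; 0.88 -0.71 -0.12 -0.021 -0.062 -0.000; 0.87 -0.71 -0.18 -0.021 -0.062 -0.000; 0.86 -0.71 -0.25 -0.021 -0.062 -0.000; 0.84 -0.70 -0.32 -0.021 -0.062 -0.000; 0.82 -0.69 -0.39 -0.021 -0.062 -0.000; 0.79 -0.68 -0.45 -0.021 -0.062 -0.000; 0.76 -0.67 -0.51 -0.021 -0.062 -0.000
```

Emit:
jog_arm(increments="0.9 -0.7 0.2 -0.021 -0.062 0 -1;0.9 -0.7 0.2 -0.021 -0.062 0 -1;0.9 -0.7 0.1 -0.021 -0.062 0 -1;0.9 -0.7 0 -0.021 -0.062 0 -1;0.9 -0.7 0 -0.021 -0.062 0 -1;0.9 -0.7 -0.1 -0.021 -0.062 0 -1;0.9 -0.7 -0.2 -0.021 -0.062 0 -1;0.9 -0.7 -0.2 -0.021 -0.062 0 -1")

```text
clock: 18.6
eef_pos: [525.8, 318.9, 306.3]
tcp_rot: [2.957, 0.496, 0.21]
contact_force: [0.2, 0.9, -1.4]
opening: 0.326
```

```bash
python3 - <<'E'
from h import *
p,R=pose();s=r.sense();print(s["clock"],p,s["tcp_rot"],s["qpos"],s["opening"]*85)
print(p+124.5*R[:,2]); show(plan(TF+[0,0,50],align(R,ZF),5))
E
```

```text
18.6 [525.82094193 318.89715191 306.31904497] [2.95731971 0.49612622 0.20957099] [ 0.55148795  0.59151702  1.19506231 -0.01651041  1.88131481  1.86510705] 27.690554768382686
[473.58015891 284.46319512 198.68330179]
0.62 -0.62 -0.27 -0.016 -0.049 -0.000; 0.61 -0.62 -0.31 -0.016 -0.049 -0.000; 0.59 -0.61 -0.34 -0.016 -0.049 -0.000; 0.57 -0.61 -0.38 -0.016 -0.049 -0.000; 0.55 -0.60 -0.42 -0.016 -0.049 -0.000
```

Emit:
jog_arm(increments="0.6 -0.6 -0.3 -0.016 -0.049 0 -1;0.6 -0.6 -0.3 -0.016 -0.049 0 -1;0.6 -0.6 -0.3 -0.016 -0.049 0 -1;0.6 -0.6 -0.3 -0.016 -0.049 0 -1;0.5 -0.5 -0.3 -0.016 -0.049 0 -1;0 0 0 0 0 0 -1;0 0 0 0 0 0 -1;0 0 0 0 0 0 -1")

```text
clock: 19.4
eef_pos: [547.5, 355.0, 297.7]
tcp_rot: [2.837, 0.73, 0.139]
contact_force: [-1.1, -0.2, -0.6]
opening: 0.324
```

```bash
python3 - <<'E'
from h import *
p,R=pose();s=r.sense();print(s["clock"],p,s["tcp_rot"],s["qpos"],s["opening"]*85)
print(p+124.5*R[:,2],np.degrees(np.arccos(-R[2,2]))); show(plan(TF,align(R,ZF),4))
for n,c in (("side",(130,330,160,400)),("top",(130,280,60,260))):
    im=r.grab_frame(n);cv2.imwrite(f"pics/{n}12.png",cv2.resize(im[c[0]:c[1],c[2]:c[3]],None,fx=3,fy=3,interpolation=cv2.INTER_CUBIC)[:,:,::-1])
    print(n,(proj(n,[p+124.5*R[:,2],W-[0,0,50]])-[c[2],c[0]])*3)
E
```

```text
19.4 [547.49654072 355.04210115 297.6504156 ] [2.83704417 0.73023405 0.1385774 ] [ 0.57460925  0.82136731  0.91628544 -0.00372588  2.18418667  1.88874672] 27.55737344925713
[474.18762288 307.12337617 209.16398523] 44.70530200300269
0.86 -0.32 0.83 -0.000 -0.001 0.000; 0.86 -0.32 0.83 -0.000 -0.001 0.000; 0.87 -0.32 0.83 -0.000 -0.001 0.000; 0.87 -0.32 0.83 -0.000 -0.001 0.000
side [[271.20665218 460.45209857]
 [273.32101293 551.08846829]]
top [[227.20712661 299.96214438]
 [270.96823183 303.97246146]]
```

View pics/side12.png

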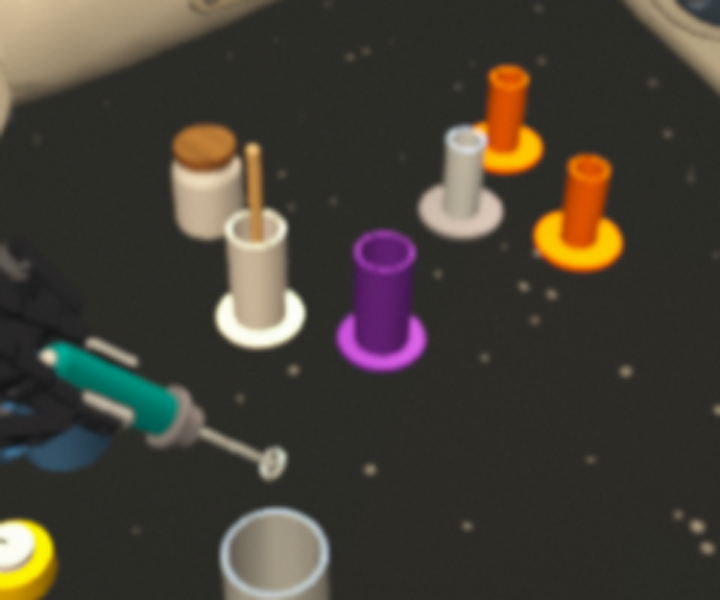

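View pics/top12.png

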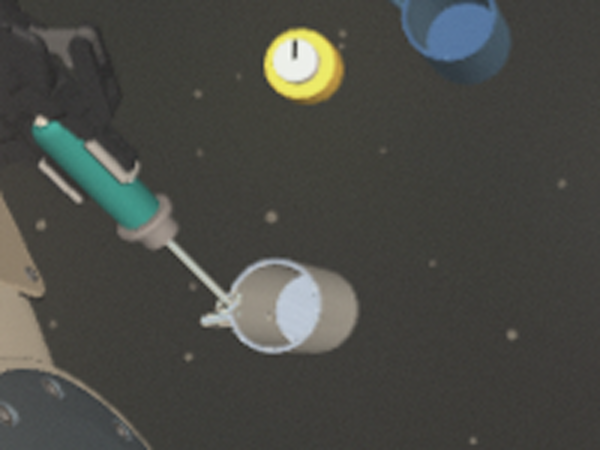

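Both views put the whisk where predicted: (273,462) in the side crop and (229,302) in the top crop. Last step is lowering about 50 mm over the mouth.

Emit:
jog_arm(increments="0.5 -0.2 0.5 0 0 0 -1;0.8 -0.3 0.8 0 0 0 -1;0.8 -0.3 0.8 0 0 0 -1;0.8 -0.3 0.8 0 0 0 -1;0.6 -0.2 0.5 0 -0.002 0 -1;0 0 0 0 0 0 -1;0 0 0 0 0 0 -1;0 0 0 0 0 0 -1")

```text
clock: 20.3
eef_pos: [549.1, 358.0, 247.0]
tcp_rot: [2.836, 0.733, 0.138]
contact_force: [-0.1, -1.0, -0.2]
opening: 0.323
```

Emit:
jog_arm(increments="0 0 0 0 0 0 -1;0 0 0 0 0 0 -1;0 0 0 0 0 0 -1;0 0 0 0 0 0 -1;0 0 0 0 0 0 -1;0 0 0 0 0 0 -1;0 0 0 0 0 0 -1;0 0 0 0 0 0 -1")

```text
clock: 21.1
eef_pos: [548.9, 357.9, 246.5]
tcp_rot: [2.836, 0.734, 0.138]
contact_force: [0.2, -0.3, -0.9]
opening: 0.322
```

```bash
python3 - <<'E'
from h import *
p,R=pose();s=r.sense();print(s["clock"],p,s["qvel"].round(4),s["opening"]*85,s["contact_force"])
print(p+124.5*R[:,2],np.degrees(np.arccos(-R[2,2])))
for n,c in (("side",(160,360,160,400)),("top",(130,280,60,310))):
    im=r.grab_frame(n);cv2.imwrite(f"pics/{n}13.png",cv2.resize(im[c[0]:c[1],c[2]:c[3]],None,fx=3,fy=3,interpolation=cv2.INTER_CUBIC)[:,:,::-1])
    print(n,(proj(n,[p+124.5*R[:,2],W-[0,0,50]])-[c[2],c[0]])*3)
E
```

```text
21.1 [548.88834427 357.92427631 246.47720227] [ 0.0018  0.0014 -0.0008  0.0008  0.0018  0.0015] 27.382438913798406 [ 0.23418775 -0.32325148 -0.8683962 ]
[475.28341721 309.87473795 158.30800938] 44.912462284672586
side [[270.83785856 420.18344653]
 [273.32101293 461.08846829]]
top [[248.87890538 301.41922239]
 [270.96823183 303.97246146]]
```

View pics/side13.png

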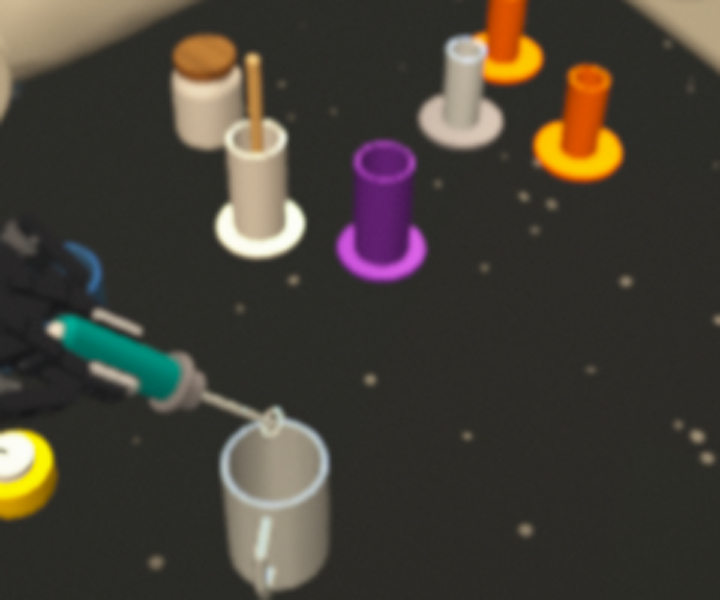

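View pics/top13.png

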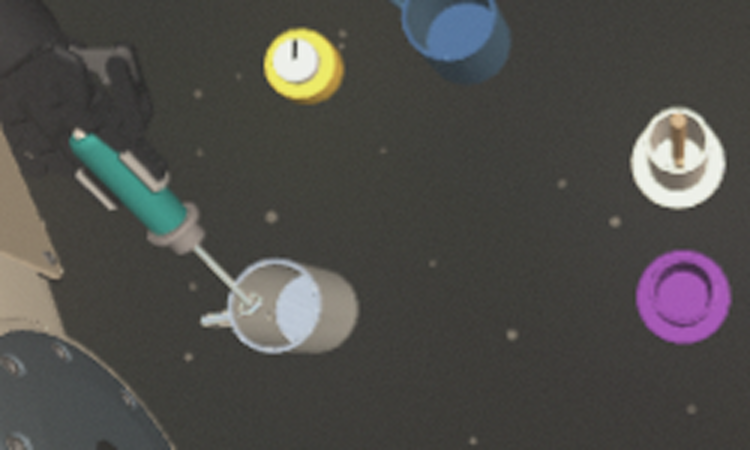

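The whisk is over the mouth axis, at (271,421) in the side crop and (250,303) in the top crop. The jug, pot and stirrer are standing, so I'll hand in.

```bash
python3 -c "
from rig import r
print(r.sign_off())"
```

```text
the job is handed in; nothing more can be done
None
```

The job is done and handed in at about 21 s of the 64 s; the sign-off gives no verdict.

- **Stirrer:** I took it out of the jug and let it go, paddle down, in the white pot. In the last pictures it stands nearly vertical there, with nothing touching it.
- **Frother:** I drew it straight up out of its stand and tipped it to 44.9°, whisk low. It is gripped with a 60 N squeeze (opening about 27 mm) and is still.
- **Whisk position:** From the tool pose it is at (475, 310, 158) mm, within 1 mm of the jug mouth's measured axis and about 48 mm above the rim. It matched its predicted place in both cameras to about 1 pixel.
- **Everything else:** In the final pictures the jug, pot, mug, timer and jar are upright and look unmoved; I did not re-measure their positions. The measured outside force was below 1 N.

One check disagreed: before I lowered the stirrer, the three cameras differed by 4–6 mm on where its paddle end was. That was well inside the room in the pot, and it went in with no contact force.

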